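# Index the swivel drinks tap over the drip tray

## Robot

A 6-joint arm with a two-finger parallel gripper is mounted at the origin on the work surface. World frame = base frame: x ahead of the robot, y to its left, z up, the work surface at z = 0. Lengths are in m, angles in rad, forces in N, time in s.
With the tool pointing down it reaches from about 0.425 to 0.95 m from the base axis. Payload 3.5 kg.
Tool frame: the origin (TCP) lies between the finger pads; the fingertips stand 19 mm ahead of it and the grasp point (between the pads) is the TCP (ctrl.nose_length is the distance from the TCP to the fingertips, in m); z points along the fingers, y is the line along which they close (so a half turn about z gives the same grasp; the last joint's range is limited). The gripper opens to 85 mm and grips with 20 to 120 N. Pads are 22 mm wide; open, the fingers measure 114 mm over their backs; the gripper's body (76 mm by 85 mm) begins 54 mm behind the grasp point. The pads swing forward as they close: fully open they stand 13 mm farther back than shut.
Start: joints at [-1.383, 0.286, 1.577, -0, 1.279, -0.15], TCP at [0.224, -0.637, 0.25] pointing down, gripper open.
Joint ranges: [-2.77, 2.77], [-0.9, 2.22], [0.21, 2.48], [-1.53, 4.67], [0.24, 2.81], [-2.84, 2.84]. Speed limits (rad/s): [2.79, 2.79, 3.14, 3.14, 3.14, 3.14].

## Interface

Orientations are given as a unit quaternion [x, y, z, w].
In Python, from plant import ctrl gives the robot as it stands.
- The arm moves only by the tool apply_moves, never from a script. Its argument "series" is a list of rows, each a list of 6 numbers: the shift along the world's x, y, z scaled (see below), then the turn, a rotation vector about the world's x, y, z scaled (see below). A call has 1 to 20 rows; each row is the pose to reach, as a shift and turn from the pose commanded when the call began; what a row does not reach only later rows make up. The controller multiplies each number of a shift by 0.8 m and each number of a turn by 45 degrees. A row lasts 1/8 s, in which the tool goes at most 62.5 mm and 10.7 degrees, less where a joint would pass 70% of its speed; a pose out of reach is approached as far as the arm can. A call with a number of a shift or a turn outside -1 to 1 is refused whole. A call with a gripper value outside its range is refused whole. "jaw" is the opening, from 0 (shut) to 1 (fully open), set as the call begins (left out, the last holds). The fingers move at their own pace and stop on an object; "squeeze" is the grip in N (left out, the last holds). Time passes only in rows, so rows that repeat a pose let the fingers close. It gives the time, the measured TCP pose, the force, the opening and the grip force at its end, in the units of the state.
- ctrl.get_state(): the state, without advancing time (a new reading comes with each control period).
- ctrl.read_camera(name): name is "scene" or "top"; returns the picture (420x560x3 uint8, red, green, blue); there is no depth.
- ctrl.get_calibration(name): a dict with "fx", "fy", "cx", "cy" (pixels), "dist_coeffs" ([k1, k2, p1, p2, k3] as OpenCV has them; the pictures are not rectified), "xyz" and "orientation" of the camera in the world. Camera axes: x right, y up, looking along -z (the intrinsics and any distortion apply to the point x, -y, -z); pixel columns grow to the right and rows downward; lengths in m; the calibration is good to about 2 mm. A picture is of the moment at which its call begins. get_calibration takes no time and is no camera call.
- ctrl.sign_off(): hands the job in; it is judged then, once.
Trained networks look in the newest picture that a camera, given by its name, has taken for a name from the list of things; names that differ only in an ending like _2 or _b are one class to them, and where a whole thing is asked for, a point or a joint stands for the part that bears it (a point fixed in the world has none). Each returns a list of dicts, best first, with "p" (0 to 1); they miss things now and then, are a little off and sometimes report something else, mostly with a low value. They report only what shows in the picture. A call takes as long as a camera call. They do not tell look-alikes from the thing itself.
- ctrl.boxes_of(thing, camera): "xy" ([column, row] as shares, 0 to 1, of the picture: columns of its width, rows of its height, amid what is visible of it).
- ctrl.silhouettes(thing, camera): "pixels" (420x560 bool, what is visible of it) and "xy" ([column, row] as shares, 0 to 1, of the picture: columns of its width, rows of its height, amid what is visible of it).
The state is a dict: "time": time; "qpos": joint angles; "dq": joint speeds; "joint_efforts": joint torques, N m; "eef_pos": TCP position; "tcp_rot": TCP orientation; "contact_force": force on the tool from outside, world axes, zero at the start; "wrist_torque": the same for the moment, N m; "opening": opening from 0.0 (shut) to 1.0 (fully open); "finger_force": force on a finger pad.
Only numpy, scipy, OpenCV 4.12 (cv2) and the standard library are available. Lean on these libraries where they do the work, as an engineer would, in place of code of your own. Each camera call takes 0.05 s, during which the arm holds its last target. There are 200 camera calls.

## Task

The swivelling drinks tap is pinned halfway between two places. Pull its spring plunger up, swing the spout round to the hole where it stands over the slotted drip tray (not over the cardboard box) and let the plunger snap fully home. Then turn the lock ring on top of the column clockwise to its locked mark, let go, and leave the bottle, cup and jar standing where they are.

Things in the scene. Friction and masses are not known exactly. Their poses are not given: they have to be found in the camera images.
- tap_base: Fixed steel column of the swivel tap (stands still in an episode), 161 mm tall to the mark plate under its lock ring, foot 110 mm across. Origin on the column's axis at the counter; z up; x points from the column through the middle of three holes of a level steel index plate, a sector 88 to 132 mm from the axis with its top 137 mm above the counter. The holes lie on a circle of 110 mm radius at -0.5, 0 and +0.5 rad about z from x. The plunger starts in the middle hole.
- swing (a joint): Swing of the spout arm about the column's vertical axis, rad: 0 at the middle hole, positive counter-clockwise seen from above, holes at -0.5, 0 and +0.5, stops at -0.62 and +0.62. Turns easily and stays where it is left. Pinned, it has about 0.015 rad of play.
- plunger (a joint): Lift of the spring plunger, m: 0 fully home (pin 10 mm deep in a hole), 0.016 at its upper stop; the pin clears the plate at 0.010, and reads about 0.010 when resting on the plate between holes. A spring pulls it down with 5 N at home and 9 N at the top. Pin 10 mm across with a round nose, holes 13 mm, so that within about 3 mm of a hole it finds its own way in.
- knob (a point): Middle of the plunger's black round knob, 28 mm across and 24 mm high, upright axis; 110 mm from the column's axis and carried by the spout arm; 194 mm above the counter when home. Under the knob a 14 mm stem shows for 12 mm, then a 22 mm sleeve on the arm. The knob does not turn on the arm. Site x points outward along the arm.
- nozzle (a point): Mouth of the black spout nozzle (24 mm across) at the end of the arm: 230 mm from the column's axis, 105 mm above the counter. A small tap handle above it reaches 198 mm above the counter.
- lock_ring (a joint): Turn of the lock ring, rad, clockwise seen from above: between 0 and 0.3 at the start; the locked mark (a raised dark bar on the 104 mm round plate under the ring; the ring's dark pointer tooth then points at it; a small round stud marks the open position) is at 1.3, the stop at 1.4; count it locked within about 0.1 of the mark. It turns stiffly (0.06 N m), stays where it is left and has no spring.
- ring_grip (a point): Grip point of the lock ring on the column's axis, 190 mm above the counter: in a raised straight grip rib 52 mm long, 12 mm thick, that stands from 173 to 201 mm on the 60 mm ring. The point's x axis runs along the rib, towards the ring's pointer tooth. At 0 this points 0.65 rad counter-clockwise of the x axis of tap_base, at 1.3 it points 0.65 rad clockwise of it.
- drip_tray: Black square drip tray with a steel slotted grate, 120 x 120 x 22 mm, origin at the centre of its underside. It stands under the nozzle's circle at the left or the right hole (either may be drawn), centred within about 8 mm. Fixed.
- lid_box: Closed flat cardboard box with a paper band, 120 x 120 x 22 mm, origin at the centre of its underside, at the other hole. Fixed.
- bottle: Bystander: amber syrup bottle, 66 mm across, 200 mm tall, origin under its foot. Loose.
- cup: Bystander: clear cup, 80 mm across, 100 mm tall, origin under its foot. Loose.
- jar: Bystander: glass jar, 70 mm across, 90 mm tall, origin under its foot. Loose.
There are look-alikes about, which are no part of the job. There is more than one size of the drip_tray; the job needs the smallest.

How it is judged:
By the outcome, as a careful person would: the job done as asked, in the order asked, and still so for the second after the job is handed in, with the robot touching nothing.
It also fails if it takes over 48 s, if anything falls off the work surface, if the arm or the gripper's body presses on something with over 40 N, if the wrist force passes 120 N, or if a joint passes its speed limit or range.

## Working session

There is one attempt and no reset: what is moved stays moved. The work goes in short steps, Python scripts to look and compute and a tool call to move; the robot and the scene stay as the last step left them, time stands still between calls to the robot, and variables do not carry over. Pictures are saved under pics/ and viewed, at most 10 in all, crops included, and the job is handed in when it is done.

Besides the shell and the picture viewer there is one more tool, called after "Call:" by a JSON object that holds its "op" and its "data", one argument or row to a line. apply_moves: Moves the arm, as the interface text tells. Shifts and turns lie within -1 to 1; 1 stands for 0.8 m of shift or 45 degrees of turn. Its arguments: {"type":"object","properties":{"series":{"type":"array"},"jaw":{"type":"number"},"squeeze":{"type":"number"}},"required":["series"]}

```bash
mkdir -p pics; cat > h.py <<'E'
import numpy as np, cv2
from scipy.spatial.transform import Rotation as R
from plant import ctrl
def cal(n):
    c=ctrl.get_calibration(n); K=np.array([[c['fx'],0,c['cx']],[0,c['fy'],c['cy']],[0,0,1.]])
    Rw=R.from_quat(c['orientation']).as_matrix()@np.diag([1,-1,-1]); return K,np.array(c['dist_coeffs'],float),Rw,np.array(c['xyz'])
def ray(n,px):
    K,d,Rw,t=cal(n); u=cv2.undistortPoints(np.array([[px]],float),K,d)[0,0]; return t,Rw@np.array([u[0],u[1],1])
def atz(n,px,z):
    t,v=ray(n,px); return t+v*(z-t[2])/v[2]
def proj(n,P):
    K,d,Rw,t=cal(n); return cv2.projectPoints((np.atleast_2d(P)-t)@Rw,np.zeros(3),np.zeros(3),K,d)[0][:,0]
E
python3 - <<'E'
from h import *
for n in ['top','scene']:
    im=ctrl.read_camera(n); cv2.imwrite(f'pics/{n}0.png',im[:,:,::-1]); print(n,cal(n)[3])
    for th,z in [('tap_base',.16),('knob',.194),('nozzle',.105),('ring_grip',.19),('drip_tray',.022),('lid_box',.022),('bottle',.1),('cup',.05),('jar',.045)]:
        for b in ctrl.boxes_of(th,n)[:3]:
            px=np.array(b['xy'])*[560,420]; print(th,round(b['p'],2),px.round(),atz(n,px,z).round(3))
E
```

```text
top [0.42578462 0.01051587 1.43545004]
tap_base 0.59 [320. 220.] [ 0.569 -0.075  0.16 ]
knob 0.66 [326. 196.] [ 0.625 -0.088  0.194]
nozzle 0.87 [328. 192.] [ 0.651 -0.101  0.105]
ring_grip 0.63 [316. 239.] [ 0.518 -0.064  0.19 ]
ring_grip 0.57 [326. 196.] [ 0.626 -0.09   0.19 ]
ring_grip 0.17 [318. 218.] [ 0.571 -0.068  0.19 ]
drip_tray 0.8 [225. 284.] [0.405 0.182 0.022]
drip_tray 0.76 [288. 168.] [0.736 0.005 0.022]
drip_tray 0.75 [161. 165.] [0.746 0.374 0.022]
lid_box 0.72 [367. 187.] [ 0.679 -0.223  0.022]
bottle 0.7 [227. 196.] [0.642 0.171 0.1  ]
bottle 0.6 [387. 270.] [ 0.443 -0.256  0.1  ]
bottle 0.43 [420. 218.] [ 0.58  -0.348  0.1  ]
cup 0.86 [389. 267.] [ 0.452 -0.27   0.05 ]
jar 0.94 [419. 216.] [ 0.592 -0.361  0.045]
scene [1.13941314 0.58733633 0.73315975]
tap_base 0.84 [268. 210.] [ 0.607 -0.021  0.16 ]
knob 0.42 [244. 191.] [ 0.626 -0.09   0.194]
nozzle 0.61 [229. 207.] [ 0.625 -0.169  0.105]
nozzle 0.56 [267. 210.] [ 0.557 -0.081  0.105]
ring_grip 0.72 [283. 186.] [ 0.529 -0.046  0.19 ]
ring_grip 0.71 [234. 205.] [ 0.68  -0.065  0.19 ]
ring_grip 0.39 [269. 210.] [0.633 0.012 0.19 ]
drip_tray 0.94 [351. 377.] [0.745 0.38  0.022]
drip_tray 0.83 [233. 280.] [0.75  0.    0.022]
drip_tray 0.71 [367. 256.] [0.425 0.185 0.022]
lid_box 0.71 [204. 237.] [ 0.704 -0.195  0.022]
bottle 0.61 [309. 279.] [0.665 0.182 0.1  ]
jar 0.64 [198. 192.] [ 0.601 -0.379  0.045]
jar 0.34 [232. 206.] [ 0.565 -0.237  0.045]
```

View pics/top0.png

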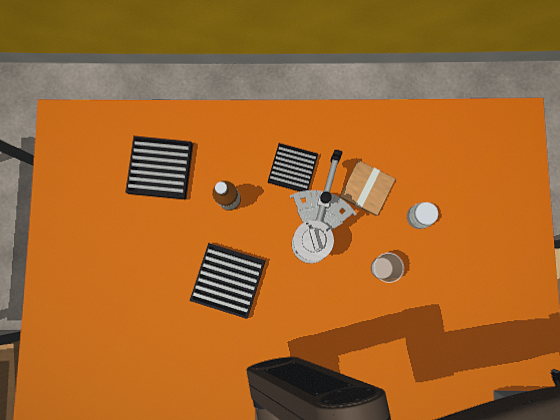

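View pics/scene0.png

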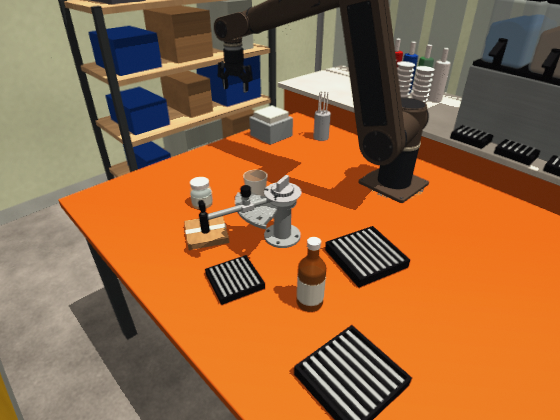

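The top view shows the column at about (316,240), the knob at (326,198) and the smallest tray at (294,167), on the counter-clockwise side. The lid box is at (370,187) on the other side, so the swing target is +0.5. The scene view agrees. Next I'll refine the position.

```bash
python3 - <<'E'
from h import *
from scipy.optimize import least_squares
print('nose',ctrl.nose_length, 'rot',R.from_quat(ctrl.get_state()['tcp_rot']).as_matrix().round(3).tolist(), ctrl.get_state()['eef_pos'])
A=np.array([.52,-.063]);yaw=-.23
obs={}
for n,roi in [('top',(316,186,336,208)),('scene',(236,182,254,204))]:
    im=cv2.imread(f'pics/{n}0.png'); x0,y0,x1,y1=roi
    m=(im[y0:y1,x0:x1].max(2)<50).astype(np.uint8)
    k,l,s,c=cv2.connectedComponentsWithStats(m); i=1+s[1:,4].argmax(); px=c[i]+[x0,y0]; obs[n]=px
    print(n,'knob px',px,'area',s[i,4],'at .2',atz(n,px,.2))
for n in ['top','scene']:
    for s in ctrl.silhouettes('lock_ring',n)[:3]: 
        ys,xs=np.nonzero(s['pixels']); print(n,'ring',s['p'],xs.min(),xs.max(),ys.min(),ys.max(),np.array(s['xy'])*[560,420])
a=cv2.resize(cv2.imread('pics/top0.png')[140:270,260:400],None,fx=4.2,fy=4.2,interpolation=cv2.INTER_CUBIC)
cv2.imwrite('pics/c1.png',a)
b=cv2.resize(cv2.imread('pics/scene0.png')[165:255,190:310],None,fx=6,fy=6,interpolation=cv2.INTER_CUBIC)
cv2.imwrite('pics/c2.png',b)
E
```

```text
nose 0.019 rot [[0.943, 0.331, 0.0], [0.331, -0.943, -0.0], [-0.0, 0.0, -1.0]] [ 0.22372749 -0.63685373  0.25036988]
top knob px [325.46236559 196.95698925] area 93 at .2 [ 0.62261005 -0.08767944  0.2       ]
scene knob px [245.42718447 191.08737864] area 103 at .2 [ 0.62861187 -0.08216992  0.2       ]
top ring 0.61 302 326 227 251 [310.52 239.61]
scene ring 0.76 271 292 175 196 [282.408 185.682]
```

View pics/c1.png

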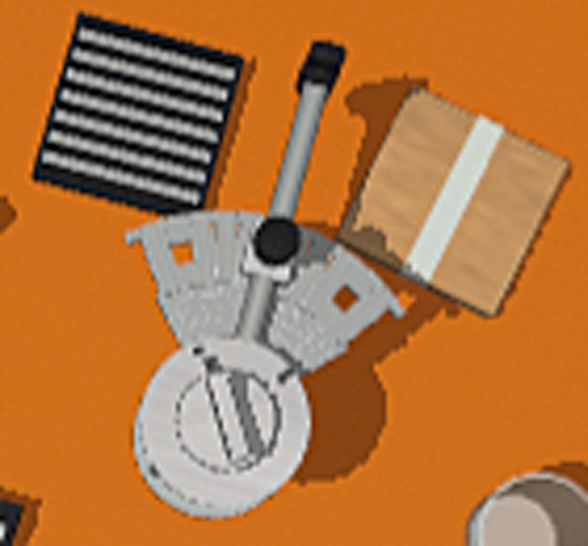

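View pics/c2.png

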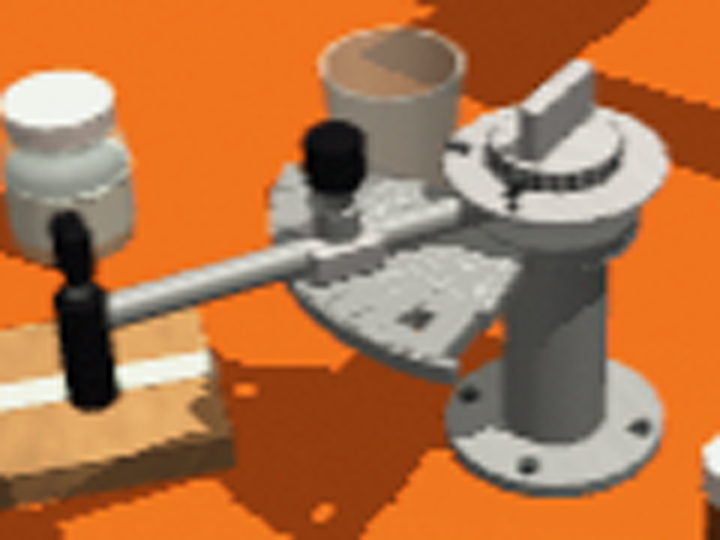

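The close-ups agree. The mark plate is centred at crop (223,427), with free holes at (181,252) and (345,298). The rib runs from (217,373) to (248,465), the stud is at (198,352) and the locked bar at (288,372). I'll fit the tap pose to these points.

```bash
python3 - <<'E'
from h import *
from scipy.optimize import least_squares
c1=lambda x,y:(260+x/4.2-.5+.12,140+y/4.2-.5+.12)
c2=lambda x,y:(190+x/6-.4,165+y/6-.4)
O=[('top',c1(223,427),0,0,.161),('top',c1(181,252),.11,.5,.137),('top',c1(345,298),.11,-.5,.137),('top',(325.5,197.),.11,0,.201),
('scene',c2(335,159),.11,0,.194),('scene',c2(556,162),0,0,.161),('scene',c2(416,317),.11,.5,.137)]
def f(p): return np.concatenate([proj(n,[p[0]+r*np.cos(p[2]+a),p[1]+r*np.sin(p[2]+a),z])[0]-px for n,px,r,a,z in O])
s=least_squares(f,[.52,-.063,-.23],loss='soft_l1'); p=s.x; print(p.round(4)); print(f(p).reshape(-1,2).round(2))
for a in (0,.25,.5): print('knob',a,(p[:2]+.11*np.array([np.cos(p[2]+a),np.sin(p[2]+a)])).round(4),'yaw',round(p[2]+a,3))
u,v=[atz('top',c1(*q),.201)[:2] for q in((217,373),(248,465))]; d=u-v; ang=np.arctan2(d[1],d[0])
print('rib',u,v,'mid',(u+v)/2,'len',np.hypot(*d),'angle',ang,'ring q',p[2]+.65-ang)
y=R.from_quat(ctrl.get_state()['tcp_rot']).as_matrix()[:,1]; print('tool y yaw',np.arctan2(y[1],y[0]))
E
```

```text
[ 0.5175 -0.0577 -0.2817]
[[ 0.39 -1.31]
 [ 0.47  0.31]
 [ 0.09  0.3 ]
 [ 0.23 -0.31]
 [ 0.26  0.24]
 [ 0.55  0.07]
 [ 0.51  0.65]]
knob 0 [ 0.6231 -0.0883] yaw -0.282
knob 0.25 [ 0.6274 -0.0612] yaw -0.032
knob 0.5 [ 0.6249 -0.0339] yaw 0.218
rib [ 0.54329154 -0.05132629] [ 0.48898651 -0.06902397] mid [ 0.51613903 -0.06017513] len 0.05711606358078103 angle 0.31504026591410134 ring q 0.05322107999580078
tool y yaw -1.2329672396607358
```

Call:
{"op": "apply_moves", "data": {
  "series": [
    [0.499, 0.686, 0.062, 0, 0, -0.79],
    [0.499, 0.686, 0.062, 0, 0, -0.79],
    [0.499, 0.686, 0.062, 0, 0, -0.79],
    [0.499, 0.686, 0.062, 0, 0, -0.79],
    [0.499, 0.686, 0.062, 0, 0, -0.79],
    [0.499, 0.686, 0.062, 0, 0, -0.79],
    [0.499, 0.686, 0.062, 0, 0, -0.79],
    [0.499, 0.686, 0.062, 0, 0, -0.79],
    [0.499, 0.686, 0.062, 0, 0, -0.79],
    [0.499, 0.686, 0.062, 0, 0, -0.79],
    [0.499, 0.686, 0.062, 0, 0, -0.79],
    [0.499, 0.686, 0.062, 0, 0, -0.79],
    [0.499, 0.686, 0.062, 0, 0, -0.79],
    [0.499, 0.686, 0.062, 0, 0, -0.79]
  ],
  "jaw": 0.75,
  "squeeze": 40
}}

```text
time: 2.85
eef_pos: [0.6224, -0.0891, 0.2997]
tcp_rot: [0.99, -0.142, -0.0, 0.0]
contact_force: [-0.2, -0.8, -0.1]
opening: 0.749
finger_force: 0.0
```

Call:
{"op": "apply_moves", "data": {
  "series": [
    [0, 0, -0.05, 0, 0, 0],
    [0, 0, -0.09, 0, 0, 0],
    [0, 0, -0.115, 0, 0, 0],
    [0, 0, -0.128, 0, 0, 0],
    [0, 0, -0.128, 0, 0, 0]
  ]
}}

```text
time: 3.48
eef_pos: [0.6229, -0.0884, 0.1975]
tcp_rot: [0.99, -0.141, -0.0, -0.0]
contact_force: [-1.3, -0.4, -0.2]
opening: 0.748
finger_force: 0.0
```

```bash
python3 - <<'E'
from h import *
print(ctrl.get_state()['contact_force'])
im=ctrl.read_camera('scene')[:,:,::-1]; cv2.imwrite('pics/c3.png',cv2.resize(im[145:245,190:310],None,fx=5.5,fy=5.5,interpolation=cv2.INTER_CUBIC))
E
```

```text
[-1.27085317 -0.39627462 -0.16295792]
```

View pics/c3.png

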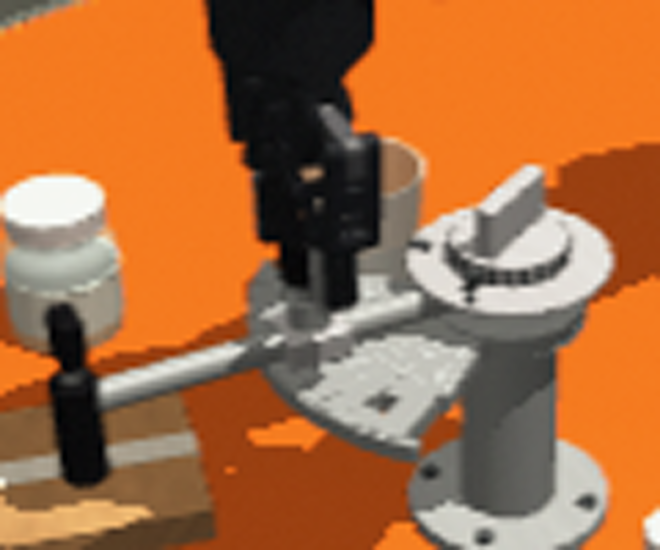

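The crop shows the fingers straddling the knob above the sleeve at about (300,310), with no contact. I'll close the jaw now.

Call:
{"op": "apply_moves", "data": {
  "series": [
    [0, 0, 0, 0, 0, 0],
    [0, 0, 0, 0, 0, 0],
    [0, 0, 0, 0, 0, 0],
    [0, 0, 0, 0, 0, 0],
    [0, 0, 0, 0, 0, 0],
    [0, 0, 0, 0, 0, 0]
  ],
  "jaw": 0,
  "squeeze": 45
}}

```text
time: 4.28
eef_pos: [0.6236, -0.0884, 0.199]
tcp_rot: [0.99, -0.141, 0.001, 0.0]
contact_force: [-1.2, -0.3, 5.5]
opening: 0.313
finger_force: 44.6
```

Call:
{"op": "apply_moves", "data": {
  "series": [
    [0, 0, 0.006, 0, 0, 0],
    [0, 0, 0.012, 0, 0, 0],
    [0, 0, 0.0175, 0, 0, 0],
    [0, 0, 0.0175, 0, 0, 0],
    [0, 0, 0.0175, 0, 0, 0]
  ]
}}

```text
time: 4.9
eef_pos: [0.6233, -0.0884, 0.2088]
tcp_rot: [0.99, -0.141, 0.001, 0.0]
contact_force: [5.8, -3.4, -7.9]
opening: 0.31
finger_force: 44.7
```

Call:
{"op": "apply_moves", "data": {
  "series": [
    [0, 0, 0.003, 0, 0, 0],
    [0, 0, 0.004, 0, 0, 0],
    [0, 0, 0.004, 0, 0, 0]
  ]
}}

```text
time: 5.28
eef_pos: [0.6233, -0.0883, 0.2117]
tcp_rot: [0.99, -0.141, 0.001, 0.0]
contact_force: [7.1, -2.9, -9.7]
opening: 0.312
finger_force: 44.8
```

Call:
{"op": "apply_moves", "data": {
  "series": [
    [0.0018, 0.0067, 0, 0, 0, 0.064],
    [0.0031, 0.0134, 0, 0, 0, 0.127],
    [0.0042, 0.0202, 0, 0, 0, 0.191],
    [0.005, 0.027, 0, 0, 0, 0.255],
    [0.0053, 0.0339, 0, 0, 0, 0.318],
    [0.0054, 0.0407, 0, 0, 0, 0.382]
  ]
}}

```text
time: 6.02
eef_pos: [0.6271, -0.0551, 0.2113]
tcp_rot: [1.0, 0.009, -0.0, -0.0]
contact_force: [5.8, -0.3, -8.5]
opening: 0.31
finger_force: 44.9
```

Call:
{"op": "apply_moves", "data": {
  "series": [
    [-0.0004, 0.0069, 0, 0, 0, 0.064],
    [-0.0009, 0.0138, 0, 0, 0, 0.127],
    [-0.002, 0.0206, 0, 0, 0, 0.191],
    [-0.0032, 0.0273, 0, 0, 0, 0.255],
    [-0.0032, 0.0273, 0, 0, 0, 0.255],
    [-0.0032, 0.0273, 0, 0, 0, 0.255]
  ]
}}

```text
time: 6.78
eef_pos: [0.6241, -0.0332, 0.2127]
tcp_rot: [0.994, 0.108, -0.001, -0.001]
contact_force: [4.6, 0.8, -10.0]
opening: 0.313
finger_force: 44.9
```

```bash
python3 - <<'E'
from h import *
for n,(x0,y0,x1,y1) in [('top',(260,130,400,260)),('scene',(190,145,310,245))]:
    im=ctrl.read_camera(n)[:,:,::-1]; cv2.imwrite(f'pics/d_{n}.png',cv2.resize(im[y0:y1,x0:x1],None,fx=4.2,fy=4.2,interpolation=cv2.INTER_CUBIC))
E
```

```text
(no output)
```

View pics/d_scene.png

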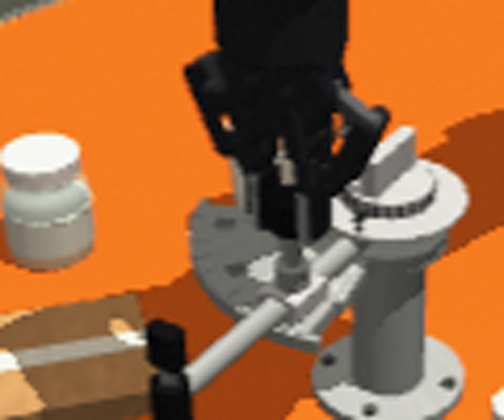

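The spout arm has swung off the middle hole towards the near-left hole, at crop (290,275). I'll lower the plunger now.

Call:
{"op": "apply_moves", "data": {
  "series": [
    [0, 0, -0.006, 0, 0, 0],
    [0, 0, -0.012, 0, 0, 0],
    [0, 0, -0.017, 0, 0, 0],
    [0, 0, -0.017, 0, 0, 0],
    [0, 0, -0.017, 0, 0, 0]
  ]
}}

```text
time: 7.5
eef_pos: [0.6244, -0.0336, 0.2014]
tcp_rot: [0.994, 0.109, -0.001, -0.0]
contact_force: [-1.5, 1.5, -6.6]
opening: 0.311
finger_force: 45.2
```

Call:
{"op": "apply_moves", "data": {
  "series": [
    [0, 0, -0.002, 0, 0, 0],
    [0, 0, -0.002, 0, 0, 0],
    [0, 0, -0.002, 0, 0, 0],
    [0, 0, -0.002, 0, 0, 0],
    [0, 0, 0.03, 0, 0, 0],
    [0, 0, 0.08, 0, 0, 0],
    [0, 0, 0.1, 0, 0, 0],
    [0, 0, 0.1, 0, 0, 0]
  ],
  "jaw": 0.75
}}

```text
time: 8.5
eef_pos: [0.6253, -0.0338, 0.2826]
tcp_rot: [0.994, 0.109, 0.001, 0.001]
contact_force: [-0.6, 0.6, -0.2]
opening: 0.748
finger_force: 0.0
```

```bash
python3 - <<'E'
from h import *
p=[.5175,-.0577,-.2817]
im=ctrl.read_camera('scene')[:,:,::-1].copy(); x0,y0,x1,y1=190,145,310,245
c=cv2.resize(im[y0:y1,x0:x1],None,fx=6,fy=6,interpolation=cv2.INTER_CUBIC)
for a,z in [(.5,.194)]:
    for dz,col in((0,(0,255,0)),(.01,(0,0,255))):
        for hz in (.012,-.012):
            P=[p[0]+.11*np.cos(p[2]+a),p[1]+.11*np.sin(p[2]+a),z+dz+hz]; q=(proj('scene',P)[0]-[x0,y0]+.5)*6; cv2.circle(c,tuple(q.astype(int).tolist()),3,col,-1)
cv2.imwrite('pics/e.png',c)
E
```

```text
(no output)
```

View pics/e.png

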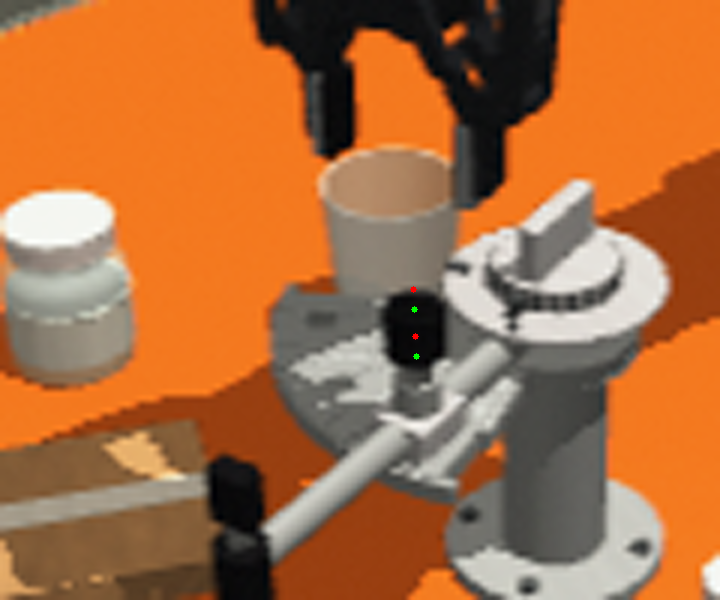

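The knob is home over the left hole: its middle is at crop (415,329), against a predicted (415,332) for home and about 20 px higher if it were resting on the plate. The ring is next, with the jaw narrowed first.

Call:
{"op": "apply_moves", "data": {
  "series": [
    [-0.07, -0.015, 0, 0, 0, 0.06],
    [-0.135, -0.03, 0, 0, 0, 0.123],
    [-0.135, -0.03, 0, 0, 0, 0.123],
    [-0.135, -0.03, -0.05, 0, 0, 0.123],
    [-0.135, -0.03, -0.09, 0, 0, 0.123],
    [-0.135, -0.03, -0.106, 0, 0, 0.123],
    [-0.135, -0.03, -0.106, 0, 0, 0.123]
  ],
  "jaw": 0.45
}}

```text
time: 9.43
eef_pos: [0.5165, -0.0574, 0.195]
tcp_rot: [0.988, 0.156, -0.001, -0.001]
contact_force: [-0.5, -0.7, 0.7]
opening: 0.45
finger_force: 0.0
```

Call:
{"op": "apply_moves", "data": {
  "series": [
    [0, 0, 0.002, 0, 0, 0],
    [0, 0, 0.002, 0, 0, 0],
    [0, 0, 0.002, 0, 0, 0],
    [0, 0, 0.002, 0, 0, 0],
    [0, 0, 0.002, 0, 0, 0],
    [0, 0, 0.002, 0, 0, 0]
  ],
  "jaw": 0,
  "squeeze": 50
}}

```text
time: 10.18
eef_pos: [0.5182, -0.0585, 0.2]
tcp_rot: [0.988, 0.156, 0.002, 0.001]
contact_force: [2.9, -3.0, 5.5]
opening: 0.125
finger_force: 52.2
```

```bash
python3 - <<'E'
from h import *
s=ctrl.get_state(); print(s['wrist_torque'],s['qpos'],R.from_quat(s['tcp_rot']).as_rotvec())
im=ctrl.read_camera('scene')[:,:,::-1]; cv2.imwrite('pics/f.png',cv2.resize(im[145:245,190:310],None,fx=5.5,fy=5.5,interpolation=cv2.INTER_CUBIC))
E
```

```text
[-0.45538098 -0.38222745  0.02805854] [-3.06838312e-01 -7.89712431e-03  2.00018062e+00 -7.84109708e-04
  1.14408928e+00  9.50157030e-01] [3.09997847 0.49093176 0.00682481]
```

View pics/f.png

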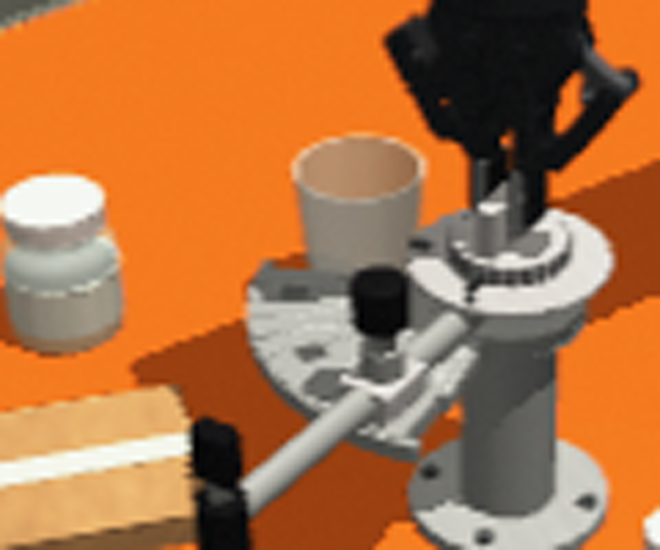

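The fingers hold the rib, with the opening near 12 mm, and the pointer is at the open stud at (470,290). I'll turn the ring clockwise.

Call:
{"op": "apply_moves", "data": {
  "series": [
    [0, 0, 0, 0, 0, -0.1],
    [0, 0, 0, 0, 0, -0.2],
    [0, 0, 0, 0, 0, -0.3],
    [0, 0, 0, 0, 0, -0.4],
    [0, 0, 0, 0, 0, -0.5],
    [0, 0, 0, 0, 0, -0.6],
    [0, 0, 0, 0, 0, -0.7],
    [0, 0, 0, 0, 0, -0.8]
  ]
}}

```text
time: 11.22
eef_pos: [0.5182, -0.06, 0.2]
tcp_rot: [0.988, -0.157, 0.003, 0.003]
contact_force: [2.9, -8.7, 5.0]
opening: 0.123
finger_force: 52.2
```

Call:
{"op": "apply_moves", "data": {
  "series": [
    [0, 0, 0, 0, 0, -0.1],
    [0, 0, 0, 0, 0, -0.2],
    [0, 0, 0, 0, 0, -0.3],
    [0, 0, 0, 0, 0, -0.4],
    [0, 0, 0, 0, 0, -0.5],
    [0, 0, 0, 0, 0, -0.6],
    [0, 0, 0, 0, 0, -0.7],
    [0, 0, 0, 0, 0, -0.79],
    [0, 0, 0, 0, 0, -0.79],
    [0, 0, 0, 0, 0, -0.79]
  ]
}}

```text
time: 12.48
eef_pos: [0.5174, -0.0612, 0.2]
tcp_rot: [0.893, -0.45, 0.003, 0.003]
contact_force: [-0.2, -12.1, 5.8]
opening: 0.128
finger_force: 52.4
```

```bash
python3 - <<'E'
from h import *
s=ctrl.get_state(); print(s['wrist_torque'],s['qpos'])
M=R.from_quat(s['tcp_rot']).as_matrix(); print(np.arctan2(M[1,0],M[0,0]), 'target',-.2817-.65)
E
```

```text
[-1.71559786  0.10184305 -0.09199375] [-0.30918567 -0.00802463  2.0003186  -0.00821944  1.14471671  2.19910118]
-0.9340968172675781 target -0.9317
```

Call:
{"op": "apply_moves", "data": {
  "series": [
    [0, -0.004, 0, 0, 0, 0],
    [0, -0.004, 0, 0, 0, 0],
    [0, -0.004, 0, 0, 0, 0],
    [0, -0.004, 0, 0, 0, 0],
    [0, -0.004, 0.03, 0, 0, 0],
    [0, -0.004, 0.09, 0, 0, 0],
    [0, -0.06, 0.13, 0, 0, 0],
    [-0.05, -0.13, 0.13, 0, 0, 0],
    [-0.05, -0.2, 0.13, 0, 0, 0],
    [-0.05, -0.27, 0.13, 0, 0, 0],
    [-0.05, -0.35, 0.13, 0, 0, 0],
    [-0.05, -0.35, 0.13, 0, 0, 0]
  ],
  "jaw": 0.5
}}

```text
time: 13.98
eef_pos: [0.4759, -0.341, 0.3011]
tcp_rot: [0.892, -0.452, -0.001, -0.0]
contact_force: [0.8, -0.1, -0.5]
opening: 0.505
finger_force: 0.0
```

```bash
python3 - <<'E'
from h import *
a=ctrl.read_camera('top')[140:270,260:400,::-1]; b=ctrl.read_camera('scene')[145:245,190:310,::-1]
a=cv2.resize(a,(485,450),interpolation=cv2.INTER_CUBIC); b=cv2.resize(b,(315,262),interpolation=cv2.INTER_CUBIC)
c=np.zeros((450,800,3),np.uint8); c[:,:485]=a; c[:262,485:]=b; cv2.imwrite('pics/g.png',c)
E
```

```text
(no output)
```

View pics/g.png

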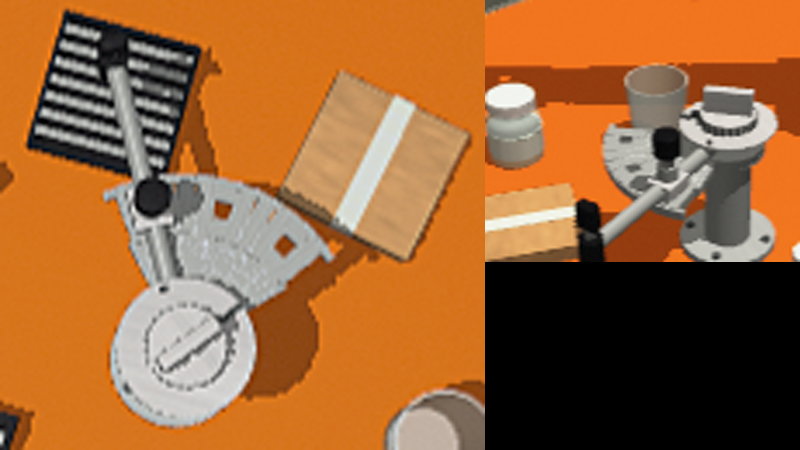

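The nozzle stands over the small tray at (113,50), with the middle and right holes empty. The pointer tooth lines up with the locked bar at (235,310), and the cup and jar are where they were. The arm is clear, so I'm handing in.

```bash
python3 -c "
from plant import ctrl
print(ctrl.sign_off())"
```

```text
the job is handed in; nothing more can be done
None
```

The job is handed in at about 14 s: the spout is pinned over the smallest drip tray with the plunger home, the lock ring is on its locked mark, the gripper is clear, and the arm touched none of the bottle, cup or jar.

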